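# Lock the bowl and start the colour mixer through its guard

## Task

Reach with closed fingers through the window of the mixer's yellow guard and press the red lever right down, without touching the guard, so that the tint bowl is clamped. Then press the green button on the grey start box to start the mixer, let it spring back, and draw clear. Only press: do not pick up or shift the bowl, bottle, carton or brush.

Things in the scene. Friction and masses are not known exactly. Their poses are not given: they have to be found in the camera images.
- mixer: white colour-bowl mixer, fixed to the bench: body 220 x 300 mm, 50 mm tall, with a steel turntable (124 mm across, top 62 mm above the bench) carrying the bowl at (0, +82) mm, and the yellow guard over the lever at the other end. A grey clamp column behind the bowl at (88, 82) mm reaches 150 mm above the bench. Origin: centre of its underside, on the bench. Axes: x from its front (nearest the robot) to its back, y along its length towards the bowl, z up.
- guard: yellow safety guard fixed on the mixer: a level steel plate 128 mm (x) by 152 mm (y), 6 mm thick, on four corner legs, with bars on its front and both sides. The plate has one rectangular window, 76 mm (x) by 100 mm (y), so its rim is 26 mm wide all round. Origin: centre of the window in the plate's upper face, 140 mm above the bench. Axes parallel to the mixer's. It must not be touched. An open gripper does not fit through; shut fingers do, from above.
- lever_pad (a point): centre of the upper face of the red pad at the free end of the lever, under the guard's window. The pad is 34 mm (x) by 46 mm (y) and 12 mm thick. It moves with the lever: raised, it is tilted 0.4 rad (its back edge lower) and about 9 mm below the guard's upper face, 9 mm behind the window's centre in x; fully down, it is level, 42 mm below the guard's upper face and in the middle of the window.
- lever (a joint): angle of the lever, rad: 0 fully raised, 0.40 fully down against its stop. The hinge lies 85 mm behind the window's centre (+x of the guard), 48 mm below the guard's upper face, its axis along the guard's y. Friction holds the lever where it is left; it takes about 4 N at the pad to move it. As it goes down it lowers the clamp over the bowl's rim.
- start_box: grey start box, fixed to the bench, 100 x 100 mm, 58 mm tall, the green button in the middle of its top. Origin: centre of its underside.
- start_top (a point): centre of the top of the green push button (36 mm across), about 80 mm above the bench; it is pressed straight down.
- start (a joint): travel of the green button, m: 0 released, 0.006 fully pressed, which takes about 5 N. It springs back.
- bowl: black tint bowl, 100 mm across the rim, 48 mm tall, loose on the mixer's turntable. Origin: centre of its underside. Leave it alone.
- bottle: white developer bottle with a blue label, 60 mm across, 150 mm tall, standing loose behind the start box. Origin: centre of its underside. Leave it alone.
- carton: pale carton of colour tubes, 45 x 90 mm, 36 mm tall, loose, in front of the start box. Origin: centre of its underside. Leave it alone.
- brush: black tint brush, about 180 mm long, lying loose in front of the mixer. Leave it alone.
Mind the look-alikes: they are no part of the job. Of the things that look like the start_box, take the one that is farthest to the robot's right at the start.

How it is judged:
By the outcome, as a careful person would: the job done as asked, in the order asked, and still so for the second after the job is handed in, with the robot touching nothing.
It also fails if it takes over 48 s, if anything falls off the work surface, if the arm or the gripper's body presses on something with over 40 N, if the wrist force passes 120 N, or if a joint passes its speed limit or range.

## Robot

A 6-joint arm with a two-finger parallel gripper is mounted at the origin on the work surface. World frame = base frame: x ahead of the robot, y to its left, z up, the work surface at z = 0. Lengths are in mm, angles in rad, forces in N, time in s.
With the tool pointing down it reaches from about 325 to 900 mm from the base axis. Payload 6.1 kg.
Tool frame: the origin (TCP) lies at the very end of the fingers, on their centre line; the grasp point (between the pads) lies 19 mm behind it; z points along the fingers, y is the line along which they close (so a half turn about z gives the same grasp; the last joint's range is limited). The gripper opens to 87 mm and grips with 3 to 60 N. Pads are 19 mm wide; open, the fingers measure 117 mm over their backs; the gripper's body (75 mm by 190 mm) begins 51 mm behind the grasp point.
Start: joints at [1.062, 0.22, 1.526, -0, 1.395, -0.126], TCP at [233.447, 579.757, 222.538] pointing down, gripper open.
Joint ranges: [-2.98, 2.98], [-0.91, 2.08], [0.09, 2.57], [-1.24, 4.39], [0.2, 2.65], [-2.68, 2.68]. Speed limits (rad/s): [2.57, 2.57, 3.01, 3.14, 3.14, 3.14].

## Interface

Orientations are given as [roll, pitch, yaw] about the fixed x, y, z axes, in that order (R = Rz(yaw) Ry(pitch) Rx(roll)).
In Python, from rig import robot gives the robot as it stands.
- The arm moves only by the tool drive_tool, never from a script. Its argument "plan" is a list of rows, each an object of numbers: "claw": the closure, from 0 (fully open) to 1 (shut); "tx", "ty", "tz": the shift along the world's x, y, z in m; "turn": the turn about the world's z in degrees. A call has exactly 8 rows; each row is the pose to reach, as a shift and turn from the pose commanded when the call began; what a row does not reach only later rows make up. A row lasts 1/12 s, in which the tool goes at most 41.7 mm and 7.16 degrees, less where a joint would pass 70% of its speed; a pose out of reach is approached as far as the arm can. A call with a gripper value outside its range is refused whole. The fingers move at their own pace and stop on an object; "force" is the grip in N (left out, the last holds). Time passes only in rows, so rows that repeat a pose let the fingers close, or fill a call up. It gives the time, the measured TCP pose, the force, the opening and the grip force at its end, in the units of the state.
- robot.state(): the state, without advancing time (a new reading comes with each control period).
- robot.camera(name): name is "scene" or "side" or "wrist"; returns (picture, depth): 480x640x3 uint8, red, green, blue; 480x640 float32, mm along the optical axis (not along the pixel's ray), 0 where there is no reading.
- robot.camera_params(name): a dict with "mtx" (3x3 intrinsics, pixels), "position" and "rotation" of the camera in the world; the wrist camera has in their place "T_tool_cam" (4x4, takes a point from camera to tool coordinates, whose origin is the TCP and whose axes are the flange's). Camera axes: x right, y up, looking along -z (the intrinsics and any distortion apply to the point x, -y, -z); pixel columns grow to the right and rows downward; lengths in mm; the calibration is good to about 2 mm. A picture is of the moment at which its call begins: read the wrist's pose just before it. camera_params takes no time and is no camera call.
- robot.hand_in(): hands the job in; it is judged then, once.
The state is a dict: "time_s": time; "joint_pos": joint angles; "joint_velocities": joint speeds; "joint_torque": joint torques, N m; "eef_pos": TCP position; "eef_rot": TCP orientation; "contact_force": force on the tool from outside, world axes, zero at the start; "torque": the same for the moment, N m; "opening": opening from 0.0 (shut) to 1.0 (fully open); "grasp_force": force on a finger pad.
Only numpy, scipy, OpenCV 4.12 (cv2) and the standard library are available. Lean on these libraries where they do the work, as an engineer would, in place of code of your own. Each camera call takes 0.05 s, during which the arm holds its last target. There are 200 camera calls.

## Working session

There is one attempt and no reset: what is moved stays moved. The work goes in short steps, Python scripts to look and compute and a tool call to move; the robot and the scene stay as the last step left them, time stands still between calls to the robot, and variables do not carry over. Pictures are saved under pics/ and viewed, at most 10 in all, crops included, and the job is handed in when it is done.

Besides the shell and the picture viewer there is one more tool, called after "Request:" as name(argument=value, ...), one argument or row to a line, values as JSON. drive_tool: Moves the arm, as the interface text tells. Its arguments: {"type":"object","properties":{"plan":{"type":"array","items":{"type":"object","properties":{"claw":{"type":"number"},"tx":{"type":"number"},"ty":{"type":"number"},"tz":{"type":"number"},"turn":{"type":"number"}}}},"force":{"type":"number"}},"required":["plan"]}

```bash
mkdir -p pics
cat > h.py <<'E'
from rig import robot
import numpy as np, cv2
from scipy.spatial.transform import Rotation as R
def snap(n):
    s=robot.state(); p=robot.camera_params(n); im,d=robot.camera(n)
    if n=="wrist":
        T=np.eye(4); T[:3,:3]=R.from_euler('xyz',s['eef_rot']).as_matrix(); T[:3,3]=s['eef_pos']
        T=T@np.array(p['T_tool_cam'])
    else:
        T=np.eye(4); T[:3,:3]=np.array(p['rotation']); T[:3,3]=p['position']
    return im,d,np.array(p['mtx']),T,p
def pts(d,K,T):
    v,u=np.mgrid[:480,:640]
    c=np.stack([(u-K[0,2])/K[0,0]*d,-(v-K[1,2])/K[1,1]*d,-d],-1)
    return c@T[:3,:3].T+T[:3,3]
E
python3 - <<'E'
from h import *
print(robot.state())
for n in("scene","side"):
    im,d,K,T,p=snap(n); cv2.imwrite(f"pics/{n}0.png",im[...,::-1]); np.savez(f"{n}0.npz",im=im,d=d,K=K,T=T); print(n,p)
print(robot.camera_params("wrist"))
E
```

```text
{'time_s': 0.0, 'joint_pos': array([ 1.06191309e+00,  2.21269020e-01,  1.52763373e+00,  8.32262046e-06,
        1.39472285e+00, -1.26100896e-01]), 'joint_velocities': array([-1.23347364e-03, -9.85425226e-04, -6.78493021e-05, -1.23539664e-04,
        1.61561153e-05,  5.48937727e-04]), 'joint_torque': array([ 9.71229347e-04, -4.94615793e+01, -3.87376535e+01,  6.98585459e-02,
        5.75486838e-02, -1.27567273e-04]), 'eef_pos': array([233.12464189, 579.20094369, 221.39874257]), 'eef_rot': array([-3.13957689e+00, -2.63802232e-04,  2.75880858e+00]), 'contact_force': array([0.16564486, 0.73561506, 0.56830847]), 'torque': array([ 0.03635318, -0.07380092, -0.03390056]), 'grasp_force': 0.0, 'opening': 1.002316242421327}
scene {'mtx': array([[560.45882033,   0.        , 310.70874688],
       [  0.        , 560.45882033, 242.36508023],
       [  0.        ,   0.        ,   1.        ]]), 'position': array([ 956.40549958, -380.7735973 ,  950.22992436]), 'rotation': array([ 0.5593949 , -0.01270895,  0.84328427])}
side {'mtx': array([[609.30103298,   0.        , 310.58725499],
       [  0.        , 609.30103298, 240.18159945],
       [  0.        ,   0.        ,   1.        ]]), 'position': array([  95.93143125, -791.43651253,  680.37900031]), 'rotation': array([ 1.01542226,  0.01624439, -0.53653538])}
{'mtx': array([[373.96462136,   0.        , 313.93894841],
       [  0.        , 373.96462136, 242.3637582 ],
       [  0.        ,   0.        ,   1.        ]]), 'T_tool_cam': array([[ 6.60861618e-04,  9.55191997e-01,  2.95986169e-01,
         8.22004184e+01],
       [ 9.99999673e-01, -7.69057265e-04,  2.49119557e-04,
         1.19129399e+00],
       [ 4.65587321e-04,  2.95985907e-01, -9.55192193e-01,
        -1.61130622e+02],
       [ 0.00000000e+00,  0.00000000e+00,  0.00000000e+00,
         1.00000000e+00]])}
```

```bash
sed -i "s/np.array(p\['rotation'\])/R.from_euler('xyz',p['rotation']).as_matrix()/" h.py
python3 - <<'E'
import numpy as np,cv2
from h import pts,R
rot={'scene':[ 0.5593949 , -0.01270895,  0.84328427],'side':[ 1.01542226,  0.01624439, -0.53653538]}
for n in rot:
    f=dict(np.load(n+"0.npz")); f['T'][:3,:3]=R.from_euler('xyz',rot[n]).as_matrix(); np.savez(n+"0.npz",**f)
    P=pts(f['d'],f['K'],f['T']); ok=f['d']>0
    hsv=cv2.cvtColor(f['im'],cv2.COLOR_RGB2HSV); H,S,V=cv2.split(hsv)
    M={'yellow':(H>20)&(H<34)&(S>130)&(V>80),'red':((H<8)|(H>172))&(S>130)&(V>60),'green':(H>40)&(H<85)&(S>90)&(V>50)}
    for c,m in M.items():
        k,l,st,ce=cv2.connectedComponentsWithStats(m.astype(np.uint8))
        for i in range(1,k):
            if st[i,4]>40:
                q=P[(l==i)&ok]
                if len(q): print(n,c,ce[i].round(),st[i],np.median(q,0).round(),np.percentile(q,2,axis=0).round(),np.percentile(q,98,axis=0).round())
E
```

```text
scene yellow [341. 179.] [ 288  139  107   82 2710] [521.  96. 140.] [452.  26. 137.] [579. 175. 143.]
scene red [173. 118.] [ 123   78   91   71 1355] [71. 12. 12.] [-11. -97.   8.] [100.  97.  16.]
scene red [343. 184.] [330 172  27  25 396] [524.  98. 130.] [508.  77. 122.] [538. 121. 137.]
scene green [176. 211.] [167 204  19  15 224] [ 336. -155.   80.] [ 321. -171.   76.] [ 352. -139.   83.]
scene green [453. 280.] [444 272  20  18 271] [782. 127.  80.] [766. 111.  76.] [797. 143.  82.]
scene green [227. 329.] [217 320  21  19 321] [ 592. -229.   80.] [ 576. -245.   76.] [ 607. -213.   83.]
scene green [363. 334.] [353 325  21  20 321] [748. -64.  80.] [733. -80.  76.] [764. -48.  83.]
side yellow [263. 219.] [ 218  185   95   94 2747] [505.  84. 139.] [448.  21.  59.] [579. 229. 142.]
side red [266. 215.] [256 208  23  14 199] [516.  93. 131.] [504.  75. 124.] [536. 117. 136.]
side red [ 41. 399.] [  11  346   60  103 2985] [ 75. -43.  12.] [  30. -102.    9.] [99. 87. 14.]
side green [372. 199.] [364 194  17  11 141] [776. 120.  79.] [764. 108.  71.] [795. 139.  82.]
side green [418. 244.] [408 238  20  13 202] [744. -69.  79.] [731. -83.  72.] [761. -51.  81.]
side green [406. 320.] [395 312  24  18 334] [ 588. -234.   79.] [ 573. -247.   72.] [ 605. -215.   82.]
side green [236. 352.] [223 343  26  20 396] [ 334. -160.   79.] [ 319. -174.   71.] [ 351. -141.   82.]
```

View pics/scene0.png

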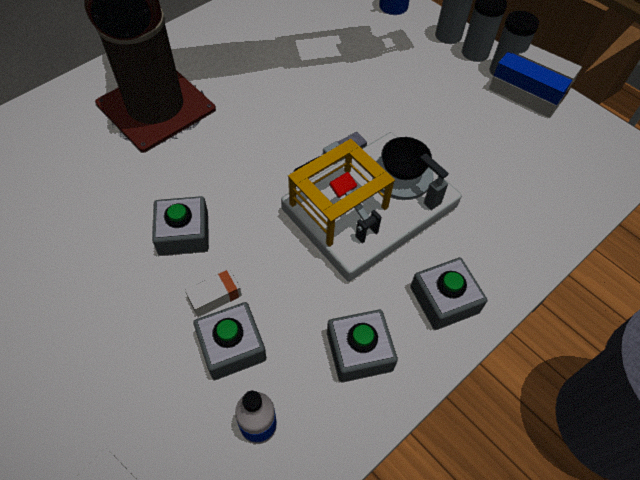

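View pics/side0.png

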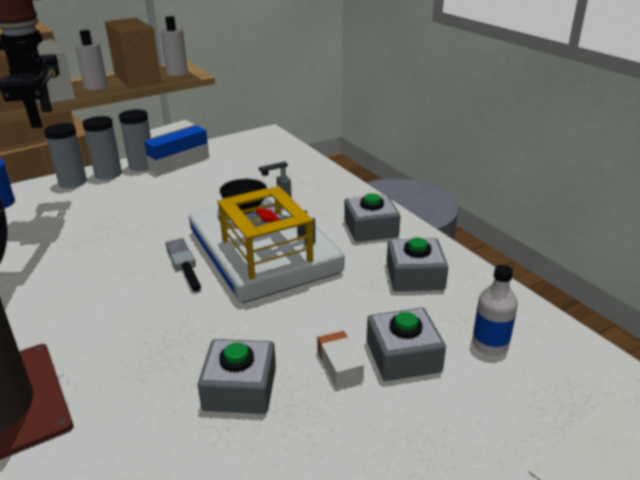

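Run:
```python
import numpy as np,cv2
from h import pts
for n in('scene','side'):
    f=np.load(n+"0.npz"); P=pts(f['d'],f['K'],f['T'])
    H,S,V=cv2.split(cv2.cvtColor(f['im'],cv2.COLOR_RGB2HSV))
    m=(H>20)&(H<34)&(S>130)&(V>80)&(P[...,2]>134)&(P[...,2]<146)
    print(n,'guard',cv2.minAreaRect(P[m][:,:2].astype(np.float32)))
    near=(np.hypot(P[...,0]-640,P[...,1]+229)<170)
    for nm,zl,zh in(('box top',54,63),('bottle',95,165)):
        mm=near&(P[...,2]>zl)&(P[...,2]<zh)
        if nm=='box top': mm&=np.hypot(P[...,0]-592,P[...,1]+229)<75
        if mm.sum(): print(nm,mm.sum(),np.median(P[mm],0).round(),cv2.minAreaRect(P[mm][:,:2].astype(np.float32)))
f=np.load("scene0.npz"); cv2.imwrite("pics/crop.png",cv2.resize(f['im'][190:450,140:500,::-1],None,fx=2,fy=2,interpolation=cv2.INTER_CUBIC))
```

```text
scene guard ((515.8282470703125, 100.06694030761719), (154.16473388671875, 130.9033966064453), 85.89063262939453)
box top 2315 [ 600. -233.   59.] ((591.4717407226562, -229.17172241210938), (98.96553802490234, 99.6922378540039), 71.03837585449219)
bottle 1093 [ 738. -284.  111.] ((733.63818359375, -281.3917236328125), (55.385765075683594, 53.022708892822266), 64.64966583251953)
side guard ((514.51318359375, 99.98260498046875), (159.52174377441406, 129.51556396484375), 85.90560150146484)
box top 1922 [ 576. -246.   59.] ((589.8193359375, -229.88967895507812), (102.8683090209961, 99.13618469238281), 70.53113555908203)
bottle 1060 [ 721. -289.  114.] ((724.2889404296875, -285.9728088378906), (42.642677307128906, 54.5777473449707), 43.6801872253418)
```

View pics/crop.png

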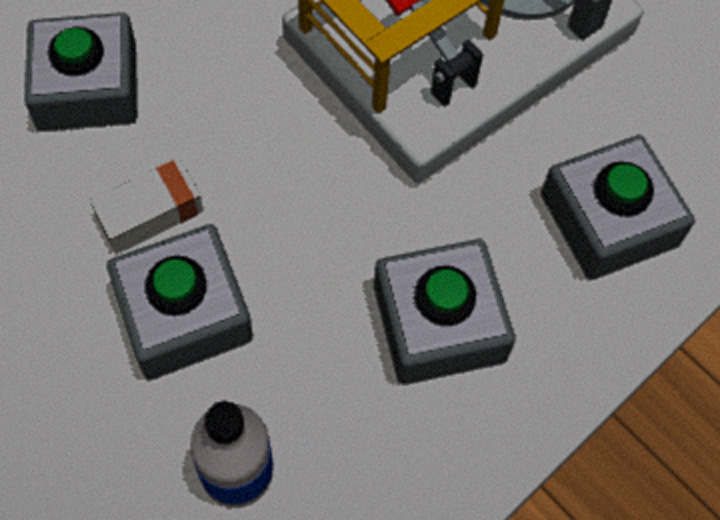

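Four look-alike boxes appear at scene pixels (176,211), (453,280), (227,329) and (363,334). The one at (227,329) has the lowest y (-229), so it is farthest right. It also has the carton in front and the bottle behind, and the crop confirms this. The guard centre is about (515,100), yaw about -4°.

Request:
drive_tool(
  plan=[
    {"claw":1,"tx":0.015,"ty":-0.025,"tz":0,"turn":2},
    {"claw":1,"tx":0.035,"ty":-0.058,"tz":0,"turn":5},
    {"claw":1,"tx":0.055,"ty":-0.092,"tz":0,"turn":9},
    {"claw":1,"tx":0.075,"ty":-0.126,"tz":0,"turn":12},
    {"claw":1,"tx":0.095,"ty":-0.16,"tz":0,"turn":15},
    {"claw":1,"tx":0.115,"ty":-0.193,"tz":0,"turn":17},
    {"claw":1,"tx":0.135,"ty":-0.227,"tz":0,"turn":17.8},
    {"claw":1,"tx":0.155,"ty":-0.26,"tz":0,"turn":17.8},
  ],
  force=20,
)

```text
time_s: 0.77
eef_pos: [388.7, 317.9, 222.2]
eef_rot: [-3.141, -0.0, 3.071]
contact_force: [0.7, -0.3, -0.6]
opening: 0.479
grasp_force: 0.0
```

Request:
drive_tool(
  plan=[
    {"claw":1,"tx":0.02,"ty":-0.034},
    {"claw":1,"tx":0.04,"ty":-0.068},
    {"claw":1,"tx":0.06,"ty":-0.102},
    {"claw":1,"tx":0.08,"ty":-0.136},
    {"claw":1,"tx":0.1,"ty":-0.17},
    {"claw":1,"tx":0.117,"ty":-0.2},
    {"claw":1,"tx":0.127,"ty":-0.215},
    {"claw":1,"tx":0.13,"ty":-0.219},
  ],
)

```text
invalid input
```

```bash
cat > look.py <<'E'
import sys
from h import *
im,d,K,T,p=snap("wrist"); cv2.imwrite(f"pics/{sys.argv[1]}.png",im[...,::-1])
s=robot.state(); print(s['time_s'],s['eef_pos'].round(1),s['eef_rot'].round(3),s['contact_force'].round(1),s['opening'])
P=pts(d,K,T); H,S,V=cv2.split(cv2.cvtColor(im,cv2.COLOR_RGB2HSV)); z=P[...,2]
m=(H>20)&(H<34)&(S>130)&(V>80)&(z>130)&(z<150)&(d>0)
if m.sum()>500: print('guard',m.sum(),np.median(P[m],0),cv2.minAreaRect(P[m][:,:2].astype(np.float32)))
for n,m in(('red',((H<8)|(H>172))&(S>130)&(V>60)),('green',(H>40)&(H<85)&(S>90)&(V>50))):
    m&=d>0
    if m.sum()>100: print(n,m.sum(),P[m].mean(0).round(1),np.percentile(P[m],[1,99],axis=0).round(1))
E
python3 look.py w1
```

```text
0.8167 [392.4 312.6 222.2] [-3.137e+00  2.000e-03  3.066e+00] [ 4.4 -3.1  0.4] 0.4334265165140628
red 730 [504.1 115.2 145.7] [[359.5  88.9 125.3]
 [534.5 272.8 324.3]]
```

View pics/w1.png

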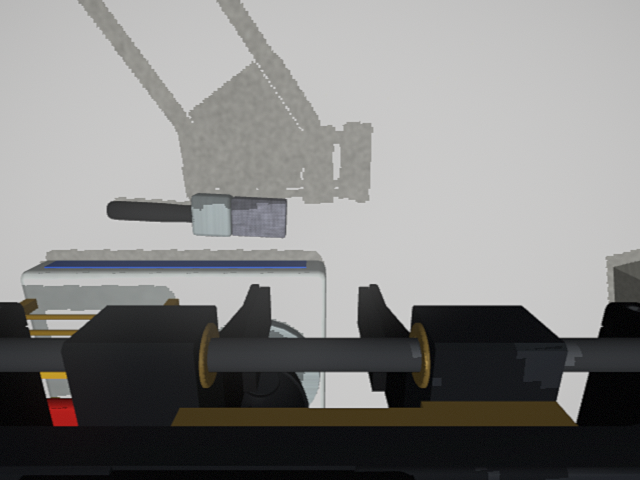

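The wrist view shows the brush at (200,215) and the mixer below it, with the gripper body hiding the guard. Every row needs all its keys, so I'm resending the second move.

Request:
drive_tool(
  plan=[
    {"claw":1,"tx":0.02,"ty":-0.034,"tz":0,"turn":0},
    {"claw":1,"tx":0.04,"ty":-0.068,"tz":0,"turn":0},
    {"claw":1,"tx":0.06,"ty":-0.102,"tz":0,"turn":0},
    {"claw":1,"tx":0.08,"ty":-0.136,"tz":0,"turn":0},
    {"claw":1,"tx":0.1,"ty":-0.17,"tz":0,"turn":0},
    {"claw":1,"tx":0.117,"ty":-0.2,"tz":0,"turn":0},
    {"claw":1,"tx":0.127,"ty":-0.215,"tz":-0.02,"turn":0},
    {"claw":1,"tx":0.13,"ty":-0.22,"tz":-0.04,"turn":0},
  ],
)

```text
time_s: 1.48
eef_pos: [521.0, 97.0, 183.2]
eef_rot: [-3.141, 0.004, 3.066]
contact_force: [0.2, -0.5, -0.2]
opening: 0.006
grasp_force: 0.0
```

Run:
```python
from h import *
im,d,K,T,p=snap("scene"); im2,*_=snap("side")
cv2.imwrite("pics/ab.png",np.hstack([cv2.resize(im[100:300,240:440],(400,400)),cv2.resize(im2[120:320,180:380],(400,400))])[...,::-1])
s=robot.state(); print(s)
```

```text
{'time_s': 1.5833, 'joint_pos': array([ 3.83598653e-02,  2.45140385e-02,  1.82544709e+00, -9.79120468e-05,
        1.29885240e+00, -1.45765844e+00]), 'joint_velocities': array([ 0.03728664, -0.03781076, -0.03069216,  0.01194308,  0.0517852 ,
        0.01411497]), 'joint_torque': array([ -1.19296744, -39.73541737, -39.57980633,  -0.18862745,
        -0.6714623 ,  -0.16751639]), 'eef_pos': array([516.27659466,  98.43954327, 178.63157588]), 'eef_rot': array([-3.14068391, -0.00716408,  3.06683802]), 'contact_force': array([-0.47148751, -0.322971  , -0.48032775]), 'torque': array([0.0428145 , 0.02923775, 0.02613435]), 'grasp_force': 0.0, 'opening': 0.007545770851491633}
```

View pics/ab.png

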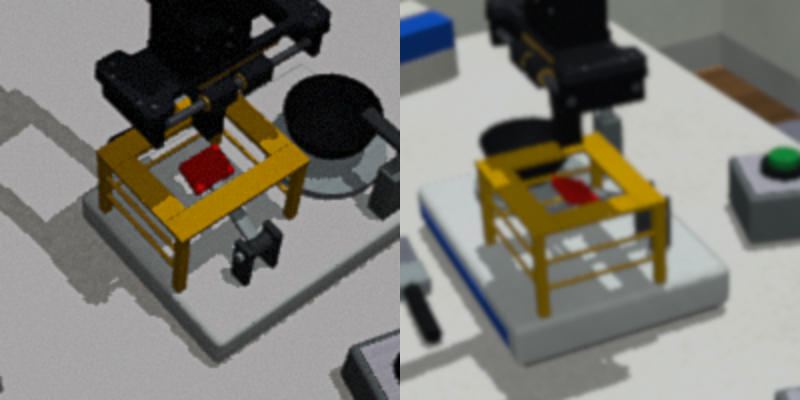

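The shut fingers hang over the window, in front of the red pad at (207,170) left and (575,190) right, with room to the rim on every side. Now pressing.

Request:
drive_tool(
  plan=[
    {"claw":1,"tx":0,"ty":0,"tz":-0.01,"turn":0},
    {"claw":1,"tx":0,"ty":0,"tz":-0.022,"turn":0},
    {"claw":1,"tx":0,"ty":0,"tz":-0.033,"turn":0},
    {"claw":1,"tx":0,"ty":0,"tz":-0.04,"turn":0},
    {"claw":1,"tx":0,"ty":0,"tz":-0.046,"turn":0},
    {"claw":1,"tx":0,"ty":0,"tz":-0.052,"turn":0},
    {"claw":1,"tx":0,"ty":0,"tz":-0.058,"turn":0},
    {"claw":1,"tx":0,"ty":0,"tz":-0.063,"turn":0},
  ],
)

```text
time_s: 2.25
eef_pos: [518.7, 100.0, 119.5]
eef_rot: [3.141, 0.001, 3.07]
contact_force: [-1.8, 0.9, 2.9]
opening: 0.006
grasp_force: 1.5
```

Request:
drive_tool(
  plan=[
    {"claw":1,"tx":0,"ty":0,"tz":-0.005,"turn":0},
    {"claw":1,"tx":0,"ty":0,"tz":-0.01,"turn":0},
    {"claw":1,"tx":0,"ty":0,"tz":-0.014,"turn":0},
    {"claw":1,"tx":0,"ty":0,"tz":-0.017,"turn":0},
    {"claw":1,"tx":0,"ty":0,"tz":-0.019,"turn":0},
    {"claw":1,"tx":0,"ty":0,"tz":-0.021,"turn":0},
    {"claw":1,"tx":0,"ty":0,"tz":-0.022,"turn":0},
    {"claw":1,"tx":0,"ty":0,"tz":-0.022,"turn":0},
  ],
)

```text
time_s: 2.92
eef_pos: [518.3, 99.7, 98.3]
eef_rot: [-3.141, -0.001, 3.07]
contact_force: [-6.3, -0.8, 8.2]
opening: 0.005
grasp_force: 4.5
```

Request:
drive_tool(
  plan=[
    {"claw":1,"tx":0,"ty":0,"tz":-0.001,"turn":0},
    {"claw":1,"tx":0,"ty":0,"tz":-0.002,"turn":0},
    {"claw":1,"tx":0,"ty":0,"tz":-0.003,"turn":0},
    {"claw":1,"tx":0,"ty":0,"tz":-0.004,"turn":0},
    {"claw":1,"tx":0,"ty":0,"tz":-0.004,"turn":0},
    {"claw":1,"tx":0,"ty":0,"tz":-0.004,"turn":0},
    {"claw":1,"tx":0,"ty":0,"tz":-0.004,"turn":0},
    {"claw":1,"tx":0,"ty":0,"tz":-0.004,"turn":0},
  ],
)

```text
time_s: 3.58
eef_pos: [518.4, 99.8, 97.9]
eef_rot: [-3.141, -0.001, 3.07]
contact_force: [-18.8, -1.3, 33.6]
opening: 0.004
grasp_force: 17.3
```

The lever is at its stop: z stays at 97.9 while the force rises to 34 N. Lifting straight out, then checking.

Request:
drive_tool(
  plan=[
    {"claw":1,"tx":0,"ty":0,"tz":0.005,"turn":0},
    {"claw":1,"tx":0,"ty":0,"tz":0.013,"turn":0},
    {"claw":1,"tx":0,"ty":0,"tz":0.028,"turn":0},
    {"claw":1,"tx":0,"ty":0,"tz":0.046,"turn":0},
    {"claw":1,"tx":0,"ty":0,"tz":0.066,"turn":0},
    {"claw":1,"tx":0,"ty":0,"tz":0.086,"turn":0},
    {"claw":1,"tx":0,"ty":0,"tz":0.1,"turn":0},
    {"claw":1,"tx":0,"ty":0,"tz":0.107,"turn":0},
  ],
)

```text
time_s: 4.25
eef_pos: [519.9, 99.7, 202.9]
eef_rot: [3.141, 0.004, 3.069]
contact_force: [0.2, 0.3, 0.1]
opening: 0.001
grasp_force: 0.0
```

Request:
drive_tool(
  plan=[
    {"claw":1,"tx":0.004,"ty":-0.02,"tz":0,"turn":0},
    {"claw":1,"tx":0.013,"ty":-0.058,"tz":0,"turn":0},
    {"claw":1,"tx":0.022,"ty":-0.098,"tz":0,"turn":0},
    {"claw":1,"tx":0.031,"ty":-0.138,"tz":0,"turn":0},
    {"claw":1,"tx":0.04,"ty":-0.176,"tz":0,"turn":0},
    {"claw":1,"tx":0.047,"ty":-0.212,"tz":0,"turn":0},
    {"claw":1,"tx":0.054,"ty":-0.244,"tz":0,"turn":0},
    {"claw":1,"tx":0.06,"ty":-0.27,"tz":0,"turn":0},
  ],
)

```text
time_s: 4.92
eef_pos: [578.3, -173.1, 199.5]
eef_rot: [-3.141, -0.001, 3.068]
contact_force: [1.4, 0.8, 1.2]
opening: 0.007
grasp_force: 0.0
```

Request:
drive_tool(
  plan=[
    {"claw":1,"tx":0.004,"ty":-0.018,"tz":0,"turn":0},
    {"claw":1,"tx":0.008,"ty":-0.036,"tz":0,"turn":0},
    {"claw":1,"tx":0.011,"ty":-0.049,"tz":-0.01,"turn":0},
    {"claw":1,"tx":0.013,"ty":-0.057,"tz":-0.025,"turn":0},
    {"claw":1,"tx":0.013,"ty":-0.059,"tz":-0.045,"turn":0},
    {"claw":1,"tx":0.013,"ty":-0.059,"tz":-0.065,"turn":0},
    {"claw":1,"tx":0.013,"ty":-0.059,"tz":-0.08,"turn":0},
    {"claw":1,"tx":0.013,"ty":-0.059,"tz":-0.085,"turn":0},
  ],
)

```text
time_s: 5.58
eef_pos: [588.8, -227.0, 110.1]
eef_rot: [3.138, -0.007, 3.07]
contact_force: [-1.6, 1.4, -0.5]
opening: 0.001
grasp_force: 0.0
```

Run:
```python
from h import *
im,d,K,T,p=snap("scene"); im2,d2,K2,T2,_=snap("side")
cv2.imwrite("pics/ac.png",np.hstack([cv2.resize(im[120:420,160:460],(400,400)),cv2.resize(im2[140:380,230:470],(400,400))])[...,::-1])
s=robot.state(); print(s['time_s'],s['eef_pos'],s['contact_force'])
for i,dd,k,t in((im,d,K,T),(im2,d2,K2,T2)):
    P=pts(dd,k,t); H,S,V=cv2.split(cv2.cvtColor(i,cv2.COLOR_RGB2HSV))
    m=((H<8)|(H>172))&(S>130)&(V>60)&(P[...,0]>450)&(P[...,2]>60)
    if m.sum(): print('red',m.sum(),np.median(P[m],0),np.percentile(P[m],[3,97],axis=0).round())
    m=(H>20)&(H<34)&(S>130)&(V>80)&(P[...,2]>134)&(P[...,2]<146)
    print('guard',cv2.minAreaRect(P[m][:,:2].astype(np.float32)))
```

```text
5.6833 [ 589.94529356 -227.68525455  112.62893316] [ 0.05309244  0.00522414 -0.32312708]
red 10478 [ 576.85493298 -215.72562437  497.47133403] [[ 455. -283.  327.]
 [ 637. -105.  560.]]
guard ((515.7669067382812, 100.17033386230469), (154.37945556640625, 130.80372619628906), 86.01627349853516)
red 2044 [ 556.44160077 -228.60728249  505.41118024] [[ 456. -291.  326.]
 [ 622. -130.  548.]]
guard ((514.1339721679688, 99.28549194335938), (159.40455627441406, 129.9403533935547), 86.41650390625)
```

View pics/ac.png

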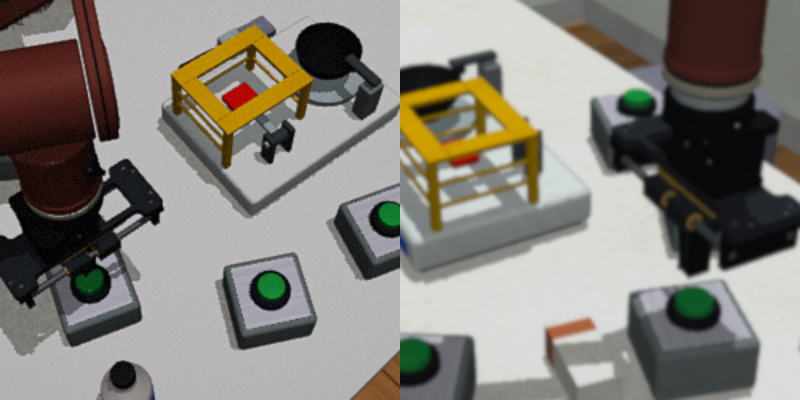

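The red pad now sits level and low, at (240,97) left and (460,155) right. The guard hasn't moved, and the fingers are over the chosen green button at (90,282). Now pressing it.

Request:
drive_tool(
  plan=[
    {"claw":1,"tx":0,"ty":0,"tz":-0.01,"turn":0},
    {"claw":1,"tx":0,"ty":0,"tz":-0.02,"turn":0},
    {"claw":1,"tx":0,"ty":0,"tz":-0.028,"turn":0},
    {"claw":1,"tx":0,"ty":0,"tz":-0.034,"turn":0},
    {"claw":1,"tx":0,"ty":0,"tz":-0.038,"turn":0},
    {"claw":1,"tx":0,"ty":0,"tz":-0.041,"turn":0},
    {"claw":1,"tx":0,"ty":0,"tz":-0.043,"turn":0},
    {"claw":1,"tx":0,"ty":0,"tz":-0.044,"turn":0},
  ],
)

```text
time_s: 6.35
eef_pos: [591.4, -229.1, 74.1]
eef_rot: [3.141, -0.001, 3.07]
contact_force: [-9.9, 5.5, 22.1]
opening: 0.003
grasp_force: 10.9
```

Request:
drive_tool(
  plan=[
    {"claw":1,"tx":0,"ty":0,"tz":-0.001,"turn":0},
    {"claw":1,"tx":0,"ty":0,"tz":-0.002,"turn":0},
    {"claw":1,"tx":0,"ty":0,"tz":-0.002,"turn":0},
    {"claw":1,"tx":0,"ty":0,"tz":-0.002,"turn":0},
    {"claw":1,"tx":0,"ty":0,"tz":-0.002,"turn":0},
    {"claw":1,"tx":0,"ty":0,"tz":-0.002,"turn":0},
    {"claw":1,"tx":0,"ty":0,"tz":-0.002,"turn":0},
    {"claw":1,"tx":0,"ty":0,"tz":-0.002,"turn":0},
  ],
)

```text
time_s: 7.02
eef_pos: [591.4, -229.1, 74.0]
eef_rot: [3.142, -0.001, 3.07]
contact_force: [-13.6, 6.8, 26.7]
opening: 0.007
grasp_force: 13.2
```

The button is bottomed out at z = 74, 6 mm below its top. Lifting clear.

Request:
drive_tool(
  plan=[
    {"claw":1,"tx":0,"ty":0,"tz":0.006,"turn":0},
    {"claw":1,"tx":0,"ty":0,"tz":0.015,"turn":0},
    {"claw":1,"tx":0,"ty":0,"tz":0.03,"turn":0},
    {"claw":1,"tx":0,"ty":0,"tz":0.05,"turn":0},
    {"claw":1,"tx":0,"ty":0,"tz":0.075,"turn":0},
    {"claw":1,"tx":0,"ty":0,"tz":0.1,"turn":0},
    {"claw":1,"tx":0,"ty":0,"tz":0.12,"turn":0},
    {"claw":1,"tx":0,"ty":0,"tz":0.13,"turn":0},
  ],
)

```text
time_s: 7.68
eef_pos: [593.0, -230.2, 203.4]
eef_rot: [-3.139, 0.005, 3.069]
contact_force: [-0.4, -0.4, 0.6]
opening: 0.006
grasp_force: 0.0
```

Request:
drive_tool(
  plan=[
    {"claw":1,"tx":0,"ty":0,"tz":0.01,"turn":0},
    {"claw":1,"tx":0,"ty":0,"tz":0.02,"turn":0},
    {"claw":1,"tx":0,"ty":0,"tz":0.02,"turn":0},
    {"claw":1,"tx":0,"ty":0,"tz":0.02,"turn":0},
    {"claw":1,"tx":0,"ty":0,"tz":0.02,"turn":0},
    {"claw":1,"tx":0,"ty":0,"tz":0.02,"turn":0},
    {"claw":1,"tx":0,"ty":0,"tz":0.02,"turn":0},
    {"claw":1,"tx":0,"ty":0,"tz":0.02,"turn":0},
  ],
)

```text
time_s: 8.35
eef_pos: [591.1, -229.1, 218.6]
eef_rot: [3.141, -0.001, 3.069]
contact_force: [0.3, 0.3, 0.2]
opening: 0.005
grasp_force: 0.0
```

Run:
```python
from h import *
s=robot.state(); print(s['time_s'],s['eef_pos'],s['contact_force'])
for n in("side","scene"):
    im,d,K,T,p=snap(n); cv2.imwrite(f"pics/{n}9.png",im[...,::-1])
    P=pts(d,K,T); H,S,V=cv2.split(cv2.cvtColor(im,cv2.COLOR_RGB2HSV))
    for nm,m in(('red',((H<8)|(H>172))&(S>130)&(V>60)&(np.hypot(P[...,0]-515,P[...,1]-100)<40)&(P[...,2]>60)&(P[...,2]<140)),('green',(H>40)&(H<85)&(S>90)&(V>50)&(np.hypot(P[...,0]-592,P[...,1]+229)<30))):
        if m.sum(): print(n,nm,m.sum(),np.median(P[m],0).round(1),np.percentile(P[m],[3,97],axis=0).round(1).tolist())
```

```text
8.35 [ 591.11585251 -229.08751869  218.6432187 ] [0.28222496 0.34688694 0.18280348]
side red 59 [512.1  78.5  94.8] [[496.9, 75.1, 90.3], [526.8, 82.9, 98.2]]
side green 362 [ 587.6 -234.5   79.4] [[573.5, -246.3, 71.0], [604.2, -216.5, 220.1]]
scene red 293 [515.2  98.8  97.7] [[501.0, 78.2, 94.4], [528.5, 121.2, 100.7]]
scene green 328 [ 592.5 -229.1   79.7] [[577.4, -243.8, 75.9], [606.8, -213.6, 82.8]]
```

View pics/side9.png

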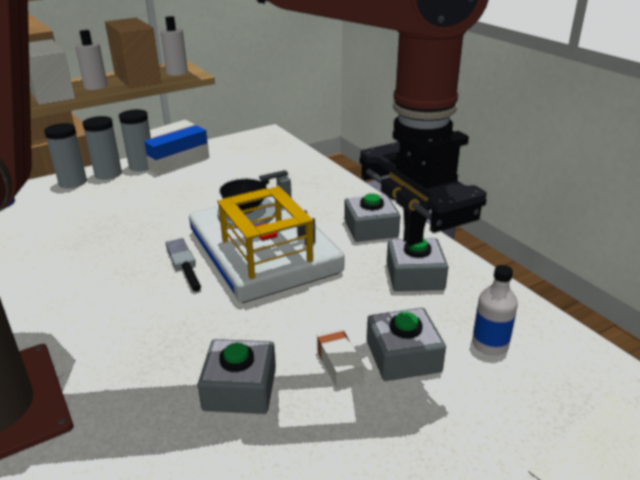

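The lever pad is level at z ≈ 98 (fully down), and the button is back at 80 mm. The bottle (493,310), carton (340,355), brush (183,262) and bowl (240,190) have not moved, and the arm is clear.

```bash
python3 -c "
from rig import robot; print(robot.hand_in())"
```

```text
the job is handed in; nothing more can be done
None
```

Job done and handed in: the lever was pressed to its stop without touching the guard, then the start button was pressed and sprang back, and the arm drew clear at about 8.4 s.

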